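Open the drying pen and hold its gate wide

ROBOT

A 6-joint arm with a two-finger parallel gripper is mounted at the origin on the work surface. World frame = base frame: x ahead of the robot, y to its left, z up, the work surface at z = 0. Lengths are in m, angles in rad, forces in N, time in s.
With the tool pointing down it reaches from about 0.375 to 0.9 m from the base axis. Payload 3.1 kg.
Tool frame: the origin (TCP) lies at the very end of the fingers, on their centre line; the grasp point (between the pads) lies 19 mm behind it (manip.pinch_z is the distance from the TCP to the grasp point, in m); z points along the fingers, y is the direction in which the jaws open and shut (so a half turn about z gives the same grasp; the last joint's range is limited). The gripper opens to 85 mm and grips with 20 to 120 N. Pads are 22 mm wide; open, the fingers measure 114 mm over their backs; the gripper's body (76 mm by 85 mm) begins 54 mm behind the grasp point. The pads swing forward as they close: fully open they stand 13 mm farther back than shut.
Start: joints at [-1.415, 0.527, 1.433, -0, 1.181, -0.178], TCP at [0.205, -0.59, 0.231] pointing down, gripper open.
Joint ranges: [-3.08, 3.08], [-0.75, 2.2], [0.22, 2.44], [-1.43, 4.57], [0, 2.65], [-2.85, 2.85]. Speed limits (rad/s): [2.79, 2.79, 3.14, 3.14, 3.14, 3.14].

INTERFACE

Orientations are given as a unit quaternion [x, y, z, w].
In Python, from station import manip gives the robot as it stands.
- The arm moves only by the tool drive_tool, never from a script. Its argument "increments" is a list of rows, each a list of 7 numbers: the closure in counts, from 0 (fully open) to 255 (shut), then the shift along the tool's x, y, z in cm, then the turn, a rotation vector about the tool's x, y, z in rad. A call has 1 to 20 rows; each row is the pose to reach, as a shift and turn from the pose commanded when the call began, along the tool's axes at that moment; what a row does not reach only later rows make up. A row lasts 1/10 s, in which the tool goes at most 50 mm and 8.59 degrees, less where a joint would pass 70% of its speed; a pose out of reach is approached as far as the arm can. A call with a gripper value outside its range is refused whole. The fingers move at their own pace and stop on an object; "force" is the grip in N (left out, the last holds). Time passes only in rows, so rows that repeat a pose let the fingers close. It gives the time, the measured TCP pose, the force and the opening at its end, in the units of the state.
- manip.sense(): the state, without advancing time (a new reading comes with each control period).
- manip.snapshot(name): name is "scene" or "top" or "wrist"; returns the picture (400x640x3 uint8, red, green, blue); there is no depth.
- manip.camera_model(name): a dict with "mtx" (3x3 intrinsics, pixels), "cam_to_world" (4x4, takes a point from camera to world coordinates). Camera axes: x right, y down, z forward; pixel columns grow to the right and rows downward; lengths in m; the calibration is good to about 2 mm. A picture is of the moment at which its call begins: read the wrist's pose just before it. camera_model takes no time and is no camera call; for the wrist camera it gives the pose at the moment of the call.
- manip.sign_off(): hands the job in, once; it reports no verdict.
The state is a dict: "t": time; "q": joint angles; "qd": joint speeds; "tau": joint torques, N m; "tcp_pos": TCP position; "tool_rot": TCP orientation; "force": force on the tool from outside, world axes, zero at the start; "ft_torque": the same for the moment, N m; "finger_gap": opening from 0.0 (shut) to 1.0 (fully open).
Only numpy, scipy, OpenCV 4.12 (cv2) and the standard library are available. Lean on these libraries where they do the work, as an engineer would, in place of code of your own. Each camera call takes 0.05 s, during which the arm holds its last target. There are 200 camera calls.

TASK

The brush caddy stands in the way of the drying pen's gate: hang it by its bar on the two-pronged hook and let go of it. Then open the pen: squeeze fully first the catch nearer the gate's hinge, then the catch nearer its free end, and swing the gate by its knob past the click of its detent until it stands wide open, about 70 degrees. The gate springs back if let go, so finish still holding it wide open by its knob; leave everything else on the bench and in the pen where it is.

Things in the scene. Friction and masses are not known exactly. Their poses are not given: they have to be found in the camera images.
- pen: fixed wooden pen, open on top, 240 mm wide (y), slatted gate in front. Origin on the bench under the gate's plane at mid-width; +x into the pen, away from the robot; z up. Behind the gate a beam along y (x 28 to 60 mm, top at 130 mm) carries the catches; walls reach x 230 and 130 mm height. The detent's steel ball, 20 mm across and 18 mm high, stands on the bench at x -48, y -12 mm
- gate (a joint): gate angle, rad: 0 shut (start), grows as the free end swings towards the robot (counter-clockwise from above), stop at 1.35. Bolted until both catches are squeezed. Detent near 0.5 (felt 0.35 to 0.65): up to 1 N m, about 7 N at the knob. A spring shuts it (0.4 N m when wide); let go, it springs back to about 0.57. Wide open is 1.1 or more; 1.2 is a good place to hold
- gate_hinge (a point): point on the gate's upright hinge axis at bench height (pen x 0, y -100 mm); fixed, with the pen's axes. The gate's panel runs from here 200 mm along the pen's +y when shut, 16 mm thick, from 20 to 144 mm height
- gate_knob: dark round wooden knob standing on the gate's top near its free end: upright cylinder 18 mm in diameter, 42 mm tall; origin at the centre of its foot, 144 mm above the bench and 175 mm from the hinge axis; moves with the gate and turns freely on its own axis. Graspable from above with any yaw
- knob_mid (a point): point on the knob's axis 24 mm above its foot (168 mm above the bench), the height to grip it
- catch_hinge (a joint): catch nearer the hinge: inward travel of each tab, m; 0 locked, 0.010 fully squeezed (stop), 0.0075 is enough. Two upright steel tabs, 20 mm wide (pen x), 7 mm thick (pen y), 136 to 178 mm high, facing each other along y; outer faces 50 mm apart at 0, 30 mm when squeezed. Geared to close evenly; they stay where left; about 3 N moves them
- catch_hinge_mid (a point): midway between the tabs of the hinge-side catch, 160 mm above the bench (pen x 44, y -50 mm), the height to squeeze; with the pen's axes, tabs close along y
- catch_free (a joint): squeeze catch nearer the gate's free end: the same as the other, to be squeezed second
- catch_free_mid (a point): midway between the tabs of the free-end catch, 160 mm above the bench (pen x 44, y +50 mm); with the pen's axes
- caddy: loose plywood brush caddy, empty, 0.2 to 0.33 kg, in front of the gate: open box 80 (x) x 140 (y) x 60 mm high, an upright 24 mm wide at each end, and between them along y a round bar handle 12 mm in diameter, 128 mm clear length, its axis 135 mm above the underside (69 mm free between bar and rim). Origin at the centre of the underside
- caddy_bar (a point): middle of the caddy's bar handle, on its axis; with the caddy's axes
- hook: fixed steel stand: two equal upturned prongs, 10 mm thick, at its y -42 and +42 mm, pointing to its -x. Each has a flat seat, top 175 mm above the bench, between a front lip (tip at x -34, top 197 mm high) and a rising slope behind (200 mm high from x 48 on). Crossbar behind at x 116, top 211 mm. Origin on the bench under the seat
- hook_seat (a point): where the middle of the caddy's bar lies when hung: midway between the prongs, bar axis 181 mm above the bench; with the hook's axes: the bar lies along its y across both prongs, either way round. The caddy hangs straight below, its underside 46 mm over the bench. It must come in from the prongs' front, bar over the lips and box under the prongs (bar axis about 215 mm high), then be lowered
- stool_a: little stool with a black 70 x 56 mm seat, 50 mm tall, drying inside the pen; to be left alone; origin at the centre of its underside
- stool_b: little stool with a black 60 x 48 mm seat, 50 mm tall, drying inside the pen; to be left alone; origin at the centre of its underside
- paint_jar: paint jar, 60 mm across, 55 mm tall; to be left alone; origin at the centre of its underside
- sanding_block: cork sanding block 70 x 40 x 28 mm; to be left alone; origin at the centre of its underside
- hammer: hammer lying on the bench; to be left alone; origin at the centre of its underside
- water_pot: white cup, 72 mm across, 85 mm tall; to be left alone; origin at the centre of its underside
Not all that is in view belongs to the job. Leave any purple look-alike of the hook alone.

How it is judged:
By the outcome, as a careful person would: the job done as asked, in the order asked, and still so for the second after the job is handed in, while the arm keeps its last pose, push and grip.
It also fails if it takes over 59 s, if anything falls off the work surface, if the arm or the gripper's body presses on something with over 40 N, if the wrist force passes 120 N, or if a joint passes its speed limit or range.

## Working session

There is one attempt and no reset: what is moved stays moved. The work goes in short steps, Python scripts to look and compute and a tool call to move; the robot and the scene stay as the last step left them, time stands still between calls to the robot, and variables do not carry over. Pictures are saved under pics/ and viewed, about 8 in all and at most 12, crops included, and the job is handed in when it is done.

Besides the shell and the picture viewer there is one more tool, called after "Request:" by a JSON object that holds its "fn" and its "kwargs". drive_tool: Moves the arm, as the interface text tells. Its arguments: {"type":"object","properties":{"increments":{"type":"array","items":{"type":"array","items":{"type":"number"}}},"force":{"type":"number"}},"required":["increments"]}

```bash
ls; mkdir -p pics; python3 - <<'E'
from station import manip
import cv2,numpy as np
s=manip.sense();print(s['tcp_pos'],s['tool_rot'],s['t'])
for n in('scene','top'):
    cv2.imwrite(f'pics/{n}0.png',manip.snapshot(n)[:,:,::-1]);c=manip.camera_model(n);print(n,np.round(c['mtx'],1).tolist(),np.round(c['cam_to_world'],3).tolist())
E
```

```text
pics
[ 0.20529233 -0.58954833  0.23032773] [ 9.86020312e-01  1.66621578e-01  1.84234338e-05 -1.09239484e-03] 0.0
scene [[370.5, 0.0, 322.1], [0.0, 370.5, 206.6], [0.0, 0.0, 1.0]] [[0.124, 0.827, -0.548, 1.118], [0.992, -0.104, 0.067, -0.148], [-0.001, -0.552, -0.834, 1.097], [0.0, 0.0, 0.0, 1.0]]
top [[473.0, 0.0, 315.4], [0.0, 473.0, 207.5], [0.0, 0.0, 1.0]] [[0.007, -0.984, 0.176, 0.201], [-1.0, -0.008, -0.005, -0.039], [0.006, -0.176, -0.984, 1.703], [0.0, 0.0, 0.0, 1.0]]
```

View pics/top0.png

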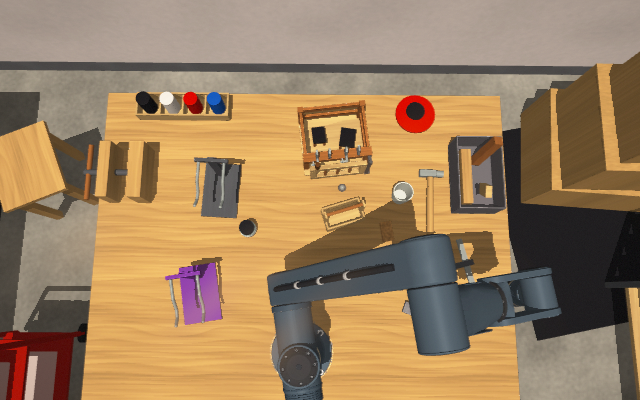

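View pics/scene0.png

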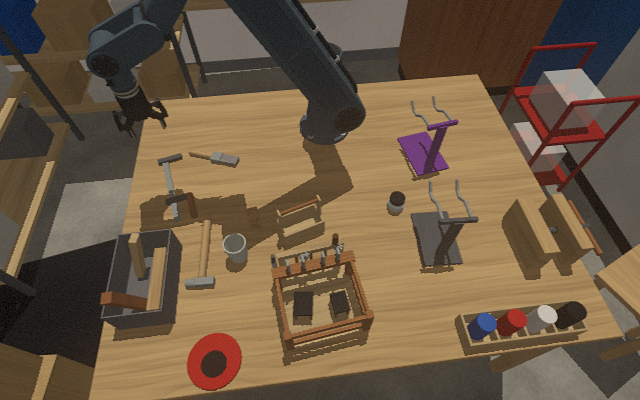

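Top view: caddy about (344,213), pen (335,145), grey hook (215,185), jar (248,228), cup (402,191); the purple hook is at (200,290). Scene view: caddy bar (300,205), hook prongs (432–460,200). Next I'll enlarge both.

```bash
cat > h.py <<'E'
import numpy as np,cv2
from station import manip
from scipy.spatial.transform import Rotation as R
def ray(name,uv,T=None):
    c=manip.camera_model(name);T=np.array(c['cam_to_world']) if T is None else T
    d=T[:3,:3]@np.linalg.inv(c['mtx'])@np.array([*uv,1.]);return T[:3,3],d/np.linalg.norm(d)
def onz(name,uv,z,T=None):
    o,d=ray(name,uv,T);return o+d*(z-o[2])/d[2]
def tri(rays):
    A=sum(np.eye(3)-np.outer(d,d) for o,d in rays);b=sum((np.eye(3)-np.outer(d,d))@o for o,d in rays)
    return np.linalg.solve(A,b)
def proj(name,p,T=None):
    c=manip.camera_model(name);T=np.array(c['cam_to_world']) if T is None else T
    q=c['mtx']@(T[:3,:3].T@(np.array(p)-T[:3,3]));return q[:2]/q[2]
E
python3 - <<'E'
import cv2,numpy as np
a=cv2.imread('pics/top0.png')[90:240,185:385];b=cv2.imread('pics/scene0.png')[170:360,240:490]
cv2.imwrite('pics/c1.png',cv2.resize(a,None,fx=4,fy=4,interpolation=2));cv2.imwrite('pics/c2.png',cv2.resize(b,None,fx=3.1,fy=3.1,interpolation=2))
E
```

```text
(no output)
```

View pics/c1.png

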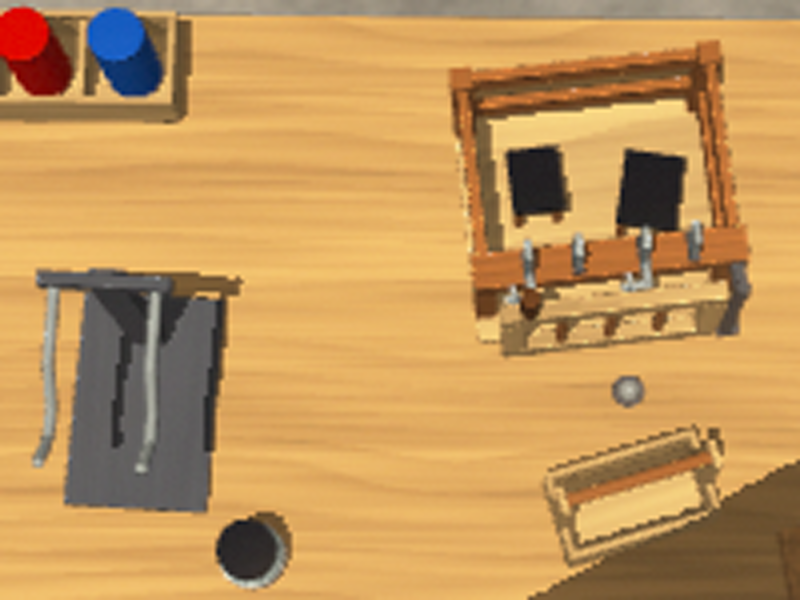

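View pics/c2.png

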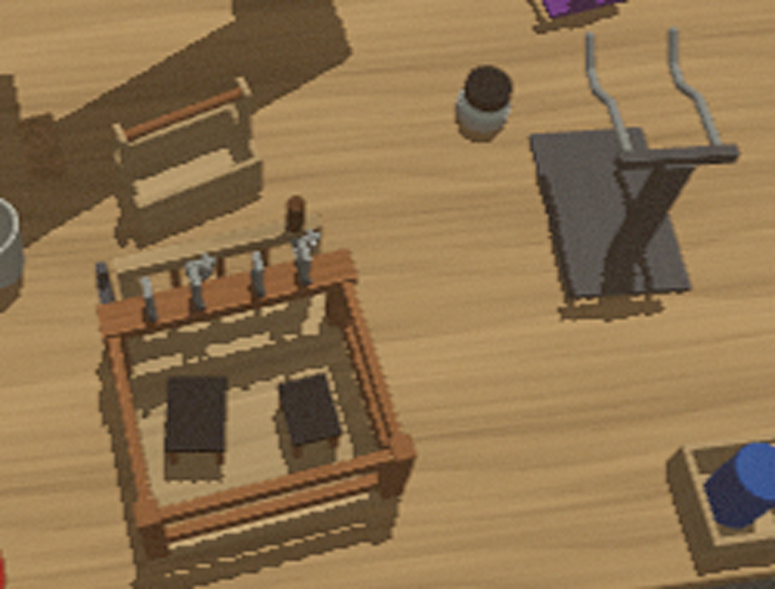

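The crops show, in c1 px: bar (567,500)–(710,458), lip tips (40,462) and (141,468), crossbar ends (38,280) and (170,285), tabs near (527..697,~240), knob (530,300), ball (628,390). In c2 px: bar (127,135)–(243,92), lip tips (590,37) and (672,33), knob (296,205).

```bash
python3 - <<'E'
from h import *
np.set_printoptions(precision=4,suppress=True)
t=lambda p:(185+(p[0]+.5)/4-.5,90+(p[1]+.5)/4-.5)
s=lambda p:(240+(p[0]+.5)/3.1-.5,170+(p[1]+.5)/3.1-.5)
for n,p,z in[('barR',(710,458),.135),('barL',(567,500),.135),('ball',(628,390),.01),('tipL',(40,462),.197),('tipR',(141,468),.197),('cbL',(38,280),.211),('cbR',(170,285),.211),('knob',(530,296),.186),
 ('bFL',(475,290),.13),('bFR',(747,262),.13),('bBL',(472,255),.13),('bBR',(745,228),.13),('postBL',(461,80),.13),('postBR',(708,52),.13)]:
    print('top',n,onz('top',t(p),z))
for n,p,z in[('barR',(127,135),.135),('barL',(243,92),.135),('tipR',(590,37),.197),('tipL',(672,33),.197),('cbR',(620,155),.211),('cbL',(737,152),.211),('knob',(296,200),.186),('bBR',(107,330),.13),('bBL',(354,275),.13),('bFR',(98,305),.13),('bFL',(350,250),.13)]:
    print('sc',n,onz('scene',s(p),z))
E
```

```text
top barR [ 0.4944 -0.2042  0.135 ]
top barL [ 0.4575 -0.0837  0.135 ]
top ball [ 0.5805 -0.1429  0.01  ]
top tipL [0.4751 0.3441 0.197 ]
top tipR [0.4708 0.2624 0.197 ]
top cbL [0.6232 0.35   0.211 ]
top cbR [0.6199 0.2424 0.211 ]
top knob [ 0.6201 -0.0511  0.186 ]
top bFL [ 0.6405 -0.0042  0.13  ]
top bFR [ 0.6675 -0.2385  0.13  ]
top bBL [ 0.6717 -0.0013  0.13  ]
top bBR [ 0.698  -0.2372  0.13  ]
top postBL [0.8307 0.0102 0.13  ]
top postBR [ 0.8588 -0.2068  0.13  ]
sc barR [ 0.4937 -0.1997  0.135 ]
sc barL [ 0.4565 -0.0792  0.135 ]
sc tipR [0.4764 0.2628 0.197 ]
sc tipL [0.4817 0.3444 0.197 ]
sc cbR [0.62   0.2453 0.211 ]
sc cbL [0.6301 0.3513 0.211 ]
sc knob [ 0.6158 -0.0492  0.186 ]
sc bBR [ 0.696  -0.2307  0.13  ]
sc bBL [ 0.67   -0.0013  0.13  ]
sc bFR [ 0.6706 -0.2376  0.13  ]
sc bFL [ 0.6442 -0.0006  0.13  ]
```

Both views agree. Pen origin ≈ (0.625,-0.125), yaw 0.112; the knob and ball predicted from it match to about 3 mm. Caddy bar ≈ (0.4755,-0.142), yaw 0.297. Hook seat ≈ (0.509,0.302), yaw -0.055. I'll go above the caddy.

```bash
cat >> h.py <<'E'
def go(p,th,ref=None):
    """increment (cm, rad) in tool axes to TCP p, tool-down with tool-x yaw th; ref=(pos,rot) overrides measured"""
    s=manip.sense();r=R.from_quat(s['tool_rot']);t=np.array(s['tcp_pos'])
    tgt=R.from_euler('z',th)*R.from_euler('x',np.pi)
    print('shift cm',np.round(r.inv().apply(np.array(p)-t)*100,2),'turn',np.round((r.inv()*tgt).as_rotvec(),3))
PO=np.array([.625,-.125,0]);PY=.112
HO=np.array([.509,.302,0]);HY=-.055
def pen(x,y,z):return PO+R.from_euler('z',PY).apply([x,y,z])
def hook(x,y,z):return HO+R.from_euler('z',HY).apply([x,y,z])
E
python3 -c "
from h import *
go([.4755,-.142,.30],1.868)"
```

```text
shift cm [ 40.23 -33.41  -6.88] turn [-1.000e-03 -2.000e-03 -1.533e+00]
```

Request:
{"fn": "drive_tool", "kwargs": {"increments": [[0,40.2,-33.4,-7,0,0,-1.533],[0,40.2,-33.4,-7,0,0,-1.533],[0,40.2,-33.4,-7,0,0,-1.533],[0,40.2,-33.4,-7,0,0,-1.533],[0,40.2,-33.4,-7,0,0,-1.533],[0,40.2,-33.4,-7,0,0,-1.533],[0,40.2,-33.4,-7,0,0,-1.533],[0,40.2,-33.4,-7,0,0,-1.533],[0,40.2,-33.4,-7,0,0,-1.533],[0,40.2,-33.4,-7,0,0,-1.533],[0,40.2,-33.4,-7,0,0,-1.533],[0,40.2,-33.4,-7,0,0,-1.533],[0,40.2,-33.4,-7,0,0,-1.533],[0,40.2,-33.4,-7,0,0,-1.533]]}}

```text
t: 1.5
tcp_pos: [0.4746, -0.1434, 0.3009]
tool_rot: [0.595, 0.804, -0.0, -0.001]
force: [0.3, -0.9, -0.4]
finger_gap: 0.997
```

```bash
python3 - <<'E'
from h import *
s=manip.sense();print(s['t'],s['tcp_pos'],s['tool_rot'],s['q'])
T=manip.camera_model('wrist')['cam_to_world'];im=manip.snapshot('wrist');np.save('w1.npy',T)
cv2.imwrite('pics/w1.png',im[:,:,::-1]);print(np.round(T,3).tolist(),proj('wrist',[.4755,-.142,.135]))
go([.4755,-.142,.135-.019],1.868)
E
```

```text
1.5 [ 0.47464115 -0.14341067  0.30087032] [ 5.95200574e-01  8.03576942e-01 -3.19019138e-04 -5.22646936e-04] [-5.18889750e-01  2.68977838e-01  1.65788905e+00 -5.43742331e-04
  1.21583928e+00 -8.14466084e-01]
[[0.956, 0.279, 0.087, 0.452], [0.292, -0.911, -0.29, -0.07], [-0.001, 0.303, -0.953, 0.443], [0.0, 0.0, 0.0, 1.0]] [321.00162473 183.51885283]
shift cm [ 0.13  0.15 18.49] turn [-0.001 -0.    -0.002]
```

View pics/w1.png

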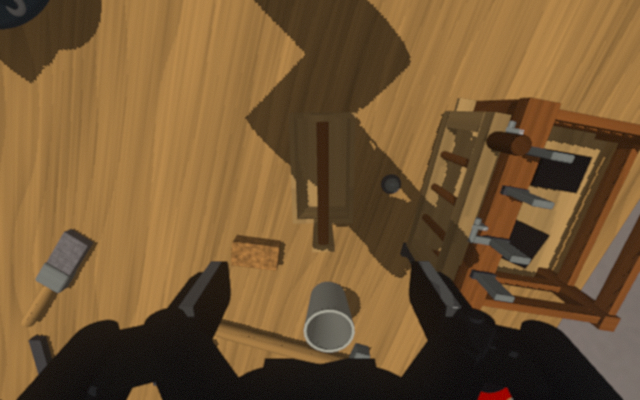

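The wrist view shows the bar upright in the picture from (322,123) to (322,240), with its middle near (322,181). The prediction was (321,183.5), so position and yaw are right. I'll descend and grip.

Request:
{"fn": "drive_tool", "kwargs": {"increments": [[0,0.1,0.1,5,0,0,0],[0,0.1,0.1,10,0,0,0],[0,0.1,0.1,14,0,0,0],[0,0.1,0.1,17,0,0,0],[0,0.1,0.1,18.5,0,0,0],[0,0.1,0.1,18.5,0,0,0],[255,0.1,0.1,18.5,0,0,0],[255,0.1,0.1,18.5,0,0,0],[255,0.1,0.1,18.5,0,0,0],[255,0.1,0.1,18.5,0,0,0],[255,0.1,0.1,18.5,0,0,0],[255,0.1,0.1,18.5,0,0,0],[255,0.1,0.1,18.5,0,0,0],[255,0.1,0.1,18.5,0,0,0]], "force": 70}}

```text
t: 2.95
tcp_pos: [0.4769, -0.1416, 0.117]
tool_rot: [0.595, 0.804, 0.0, 0.001]
force: [1.8, 1.2, 5.8]
finger_gap: 0.114
```

Request:
{"fn": "drive_tool", "kwargs": {"increments": [[255,0,0,-1,0,0,0],[255,0,0,-3,0,0,0],[255,0,0,-6,0,0,0],[255,0,0,-9,0,0,0],[255,0,0,-12,0,0,0],[255,0,0,-12,0,0,0],[255,0,0,-12,0,0,0]]}}

```text
t: 3.65
tcp_pos: [0.4754, -0.1412, 0.2363]
tool_rot: [0.595, 0.804, -0.0, -0.0]
force: [0.2, -0.6, -2.3]
finger_gap: 0.114
```

```bash
python3 - <<'E'
from h import *
s=manip.sense();print(s['t'],s['tcp_pos'],s['force'],s['finger_gap'])
p=hook(-.09,0,.245-.019);print(p);go(p,HY+np.pi/2)
E
```

```text
3.65 [ 0.47536971 -0.14123313  0.236329  ] [ 0.18048368 -0.5588734  -2.25367763] 0.11362375476971051
[0.41913609 0.3069475  0.226     ]
shift cm [44.5   7.74  1.03] turn [-0.    -0.     0.352]
```

Request:
{"fn": "drive_tool", "kwargs": {"increments": [[255,2,0.3,0,0,0,0.02],[255,5,0.9,0,0,0,0.04],[255,9,1.6,0,0,0,0.07],[255,13,2.3,0,0,0,0.1],[255,17,3,0,0,0,0.13],[255,21,3.7,0,0,0,0.16],[255,25,4.4,0,0,0,0.2],[255,29,5,0,0,0,0.23],[255,33,5.7,0.2,0,0,0.26],[255,37,6.4,0.4,0,0,0.29],[255,40,7,0.6,0,0,0.32],[255,42.5,7.4,0.8,0,0,0.34],[255,44,7.7,1,0,0,0.352],[255,44.5,7.7,1,0,0,0.352],[255,44.5,7.7,1,0,0,0.352],[255,44.5,7.7,1,0,0,0.352]]}}

```text
t: 5.25
tcp_pos: [0.4188, 0.3056, 0.2255]
tool_rot: [0.726, 0.687, -0.001, -0.0]
force: [-0.3, 0.3, -2.7]
finger_gap: 0.111
```

```bash
python3 - <<'E'
from h import *
s=manip.sense();print(s['t'],s['tcp_pos'],s['force'],s['finger_gap'])
T=np.array(manip.camera_model('wrist')['cam_to_world']);im=manip.snapshot('wrist')
for n,p in [('tipL',hook(-.034,.042,.197)),('tipR',hook(-.034,-.042,.197)),('cbm',hook(.116,0,.211)),('seat L',hook(0,.042,.175)),('seatR',hook(0,-.042,.175))]: print(n,proj('wrist',p,T))
cv2.imwrite('pics/w2.png',im[:,:,::-1]);np.save('w2.npy',T)
E
```

```text
5.25 [0.41883983 0.30558114 0.22547211] [-0.27792121  0.3409566  -2.73258718] 0.11145180530894926
tipL [419.79636398 168.69667264]
tipR [406.78398025 298.04453638]
cbm [689.91359778 248.40329663]
seat L [463.30461391 161.93359859]
seatR [446.45515012 279.73719825]
```

View pics/w2.png

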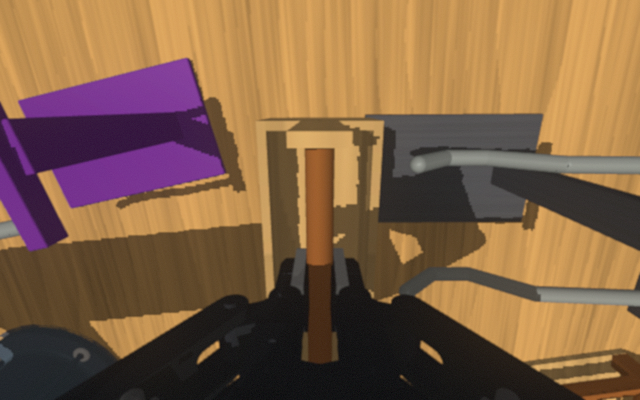

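The wrist view puts the lip tips at (415,164) and (404,292), against predictions of (420,169) and (407,298), so the hook is within about 4 mm. The caddy hangs straight, in line with the prongs. I'll lower to about 0.22, move in over the lips, lower onto the seat and check.

Request:
{"fn": "drive_tool", "kwargs": {"increments": [[255,0,0,1,0,0,0],[255,0,0,2.2,0,0,0],[255,0,1,2.2,0,0,0],[255,0.1,2.5,2.2,0,0,0],[255,0.2,4,2.2,0,0,0],[255,0.3,5.5,2.2,0,0,0],[255,0.4,7,2.2,0,0,0],[255,0.4,8,2.2,0,0,0],[255,0.4,8.8,2.2,0,0,0],[255,0.4,8.8,2.2,0,0,0],[255,0.4,8.8,3.2,0,0,0],[255,0.4,8.8,4.4,0,0,0],[255,0.4,8.8,5.4,0,0,0],[255,0.4,8.8,6,0,0,0],[255,0.4,8.8,6.1,0,0,0],[255,0.4,8.8,6.1,0,0,0]]}}

```text
t: 6.9
tcp_pos: [0.5073, 0.3058, 0.165]
tool_rot: [0.726, 0.687, -0.0, -0.0]
force: [0.1, 0.0, -2.0]
finger_gap: 0.108
```

```bash
python3 - <<'E'
from h import *
s=manip.sense();print(s['t'],s['tcp_pos'],s['force'],s['finger_gap'])
T=np.array(manip.camera_model('wrist')['cam_to_world']);im=manip.snapshot('wrist')
cv2.imwrite('pics/w3.png',im[:,:,::-1])
E
```

```text
6.9 [0.50731343 0.3057869  0.16496157] [ 0.09741697  0.0251868  -1.99663459] 0.1075849065043766
```

View pics/w3.png

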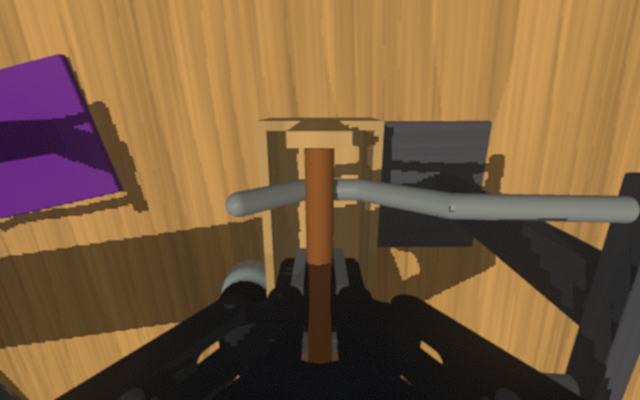

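The bar (u 305–333) lies over the seat's flat part of the prong, at about (320,190), with the lip tip in front at (236,203). I'll lower the last 3 mm, release and rise.

Request:
{"fn": "drive_tool", "kwargs": {"increments": [[255,0,0,0.15,0,0,0],[255,0,0,0.3,0,0,0],[255,0,0,0.35,0,0,0],[255,0,0,0.35,0,0,0]]}}

```text
t: 7.35
tcp_pos: [0.5079, 0.3059, 0.1627]
tool_rot: [0.726, 0.687, 0.001, 0.0]
force: [-0.5, 0.3, 3.2]
finger_gap: 0.116
```

Request:
{"fn": "drive_tool", "kwargs": {"increments": [[200,0,0,0.3,0,0,0],[150,0,0,0.3,0,0,0],[100,0,0,0.3,0,0,0],[60,0,0,0.3,0,0,0],[60,0,0,0.3,0,0,0],[60,0,0,-1,0,0,0],[60,0,0,-3,0,0,0],[60,0,0,-6,0,0,0],[60,0,0,-10,0,0,0],[60,0,0,-14,0,0,0],[60,0,0,-15,0,0,0]]}}

```text
t: 8.45
tcp_pos: [0.5099, 0.3068, 0.3184]
tool_rot: [0.726, 0.687, 0.005, 0.002]
force: [0.7, 0.3, 0.4]
finger_gap: 0.761
```

```bash
python3 - <<'E'
from h import *
s=manip.sense();print(s['t'],s['tcp_pos'],s['force'],s['finger_gap'],s['q'])
im=manip.snapshot('wrist');im2=manip.snapshot('scene')
cv2.imwrite('pics/w4.png',np.vstack([cv2.resize(im,(480,300)),cv2.resize(im2[100:280,340:628],(480,300))])[:,:,::-1])
for z in (.30,):
  p=pen(.044,-.05,z);print(p);go(p,PY)
print(pen(.044,-.05,.141))
E
```

```text
8.45 [0.50994027 0.30677252 0.3183542 ] [0.71122415 0.34562529 0.43808796] 0.7608163839756972 [3.53954531e-01 3.95692590e-01 1.40886797e+00 1.79004685e-05
 1.32557227e+00 4.08754259e-01]
[ 0.67431262 -0.16976902  0.3       ]
shift cm [-46.62  19.15   1.5 ] turn [ 0.003 -0.006  1.404]
[ 0.67431262 -0.16976902  0.141     ]
```

View pics/w4.png

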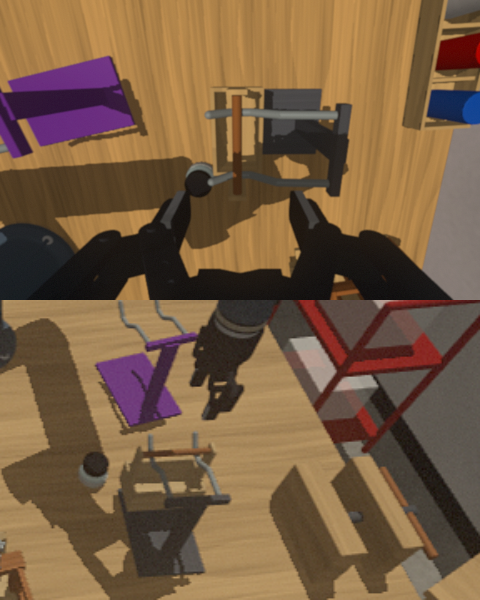

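The caddy hangs across both prongs, upright and free; the jar is still in place. On to the hinge-side catch.

Request:
{"fn": "drive_tool", "kwargs": {"increments": [[20,-46.6,19.2,1.5,0,0,1.404],[20,-46.6,19.2,1.5,0,0,1.404],[20,-46.6,19.2,1.5,0,0,1.404],[20,-46.6,19.2,1.5,0,0,1.404],[20,-46.6,19.2,1.5,0,0,1.404],[20,-46.6,19.2,1.5,0,0,1.404],[20,-46.6,19.2,1.5,0,0,1.404],[20,-46.6,19.2,1.5,0,0,1.404],[20,-46.6,19.2,1.5,0,0,1.404],[20,-46.6,19.2,1.5,0,0,1.404],[20,-46.6,19.2,1.5,0,0,1.404],[20,-46.6,19.2,1.5,0,0,1.404],[20,-46.6,19.2,1.5,0,0,1.404],[20,-46.6,19.2,1.5,0,0,1.404]]}}

```text
t: 9.95
tcp_pos: [0.6729, -0.1681, 0.2964]
tool_rot: [0.998, 0.057, -0.001, -0.001]
force: [-0.0, -0.1, 0.3]
finger_gap: 0.923
```

```bash
python3 - <<'E'
from h import *
s=manip.sense();print(s['t'],s['tcp_pos'],s['tool_rot'],s['q'],s['finger_gap'])
T=np.array(manip.camera_model('wrist')['cam_to_world']);im=manip.snapshot('wrist');np.save('w5.npy',T)
for n,p in [(f'tab {y}',pen(.044,y,.178)) for y in(-.0715,-.0285,.0285,.0715)]+[('knob',pen(0,.075,.186))]: print(n,proj('wrist',p,T))
cv2.imwrite('pics/w5.png',im[:,:,::-1]);go(pen(.044,-.05,.141),PY)
E
```

```text
9.95 [ 0.67293651 -0.16811797  0.29637208] [ 9.98379190e-01  5.69049443e-02 -7.08732079e-04 -5.63633087e-04] [-4.05700480e-01  5.69842675e-01  1.16412691e+00  3.81093164e-04
  1.40939465e+00  1.05116282e+00] 0.9233958050062863
tab -0.0715 [344.92642481 197.35950357]
tab -0.0285 [295.99207293 197.22954866]
tab 0.0285 [231.12989761 197.05729424]
tab 0.0715 [182.20201977 196.92735653]
knob [181.02205357 246.4924722 ]
shift cm [ 0.11  0.19 15.57] turn [-0.001  0.001  0.002]
```

View pics/w5.png

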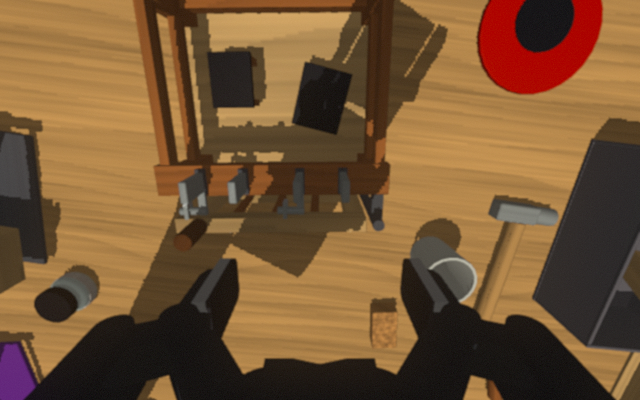

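The hung caddy is out of view. The tabs sit near (345,187), (298,190), (237,187) and (190,190), the knob top near (184,240). Lateral fit is good, x perhaps 4 mm off, so I'll zoom in.

```bash
python3 - <<'E'
import cv2
a=cv2.imread('pics/w5.png')[155:260,150:400]
cv2.imwrite('pics/w5c.png',cv2.resize(a,None,fx=3.2,fy=3.2,interpolation=2))
E
```

```text
(no output)
```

View pics/w5c.png

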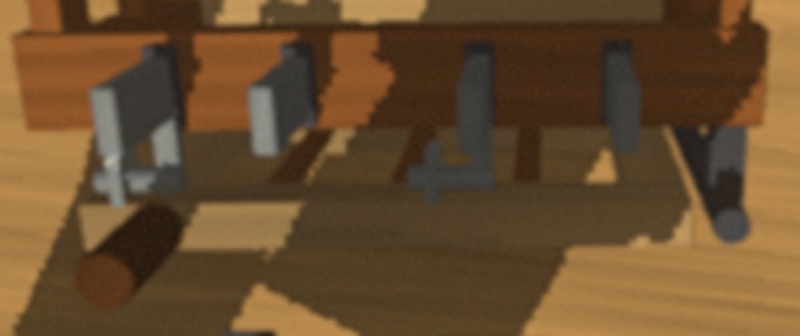

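The tab tops, at (182.8,193.4) and (344.4,191.8), and the knob top at (182.5,241.9) all lie about 4.5 px above prediction, so the pen is about 4 mm farther in x. With that corrected, I'll squeeze the hinge-side catch.

Request:
{"fn": "drive_tool", "kwargs": {"increments": [[10,0.5,0.2,4,0,0,0],[10,0.5,0.2,8,0,0,0],[10,0.5,0.2,11,0,0,0],[10,0.5,0.2,13.5,0,0,0],[10,0.5,0.2,15,0,0,0],[10,0.5,0.2,15.5,0,0,0],[10,0.5,0.2,15.5,0,0,0],[255,0.5,0.2,15.5,0,0,0],[255,0.5,0.2,15.5,0,0,0],[255,0.5,0.2,15.5,0,0,0],[255,0.5,0.2,15.5,0,0,0],[255,0.5,0.2,15.5,0,0,0],[255,0.5,0.2,15.5,0,0,0],[255,0.5,0.2,15.5,0,0,0],[255,0.5,0.2,15.5,0,0,0]], "force": 40}}

```text
t: 11.5
tcp_pos: [0.6791, -0.1688, 0.1438]
tool_rot: [0.998, 0.056, 0.001, -0.002]
force: [-1.0, 7.9, 7.1]
finger_gap: 0.329
```

Request:
{"fn": "drive_tool", "kwargs": {"increments": [[10,0,0,0,0,0,0],[10,0,0,0,0,0,0],[10,0,0,0,0,0,0],[10,0,0,0,0,0,0],[10,0,0,0,0,0,0],[10,0,0,-3,0,0,0],[10,0,0,-7,0,0,0],[10,0,-0.1,-9,0,0,0],[10,0,-3,-9,0,0,0],[10,0,-7,-9,0,0,0],[10,0,-10.1,-9,0,0,0],[10,0,-10.1,-9,0,0,0]]}}

```text
t: 12.7
tcp_pos: [0.6665, -0.0669, 0.2318]
tool_rot: [0.998, 0.058, -0.001, -0.001]
force: [0.0, 0.4, -0.2]
finger_gap: 0.961
```

```bash
sed -i 's/PO=.*/PO=np.array([.629,-.125,0]);PY=.112/' h.py; python3 - <<'E'
from h import *
s=manip.sense();print(s['t'],s['tcp_pos'],s['force'],s['finger_gap'])
go(pen(.044,.05,.142),PY)
T=np.array(manip.camera_model('wrist')['cam_to_world']);im=manip.snapshot('wrist')
for n,p in [(f'tab {y}',pen(.044,y,.178)) for y in(-.0615,-.0385,.0285,.0715)]+[('knob',pen(0,.075,.186))]: print(n,proj('wrist',p,T))
cv2.imwrite('pics/w6.png',im[:,:,::-1])
E
```

```text
12.7 [ 0.66649338 -0.06691634  0.23183817] [ 0.04298332  0.35355913 -0.20533002] 0.9605480981965437
shift cm [0.03 0.37 8.98] turn [-0.002  0.001  0.004]
tab -0.0615 [487.10384036 226.14001619]
tab -0.0385 [453.30790351 225.97358035]
tab 0.0285 [354.8736498 225.4888183]
tab 0.0715 [291.7110181  225.17775945]
knob [287.13536315 288.01336172]
```

View pics/w6.png

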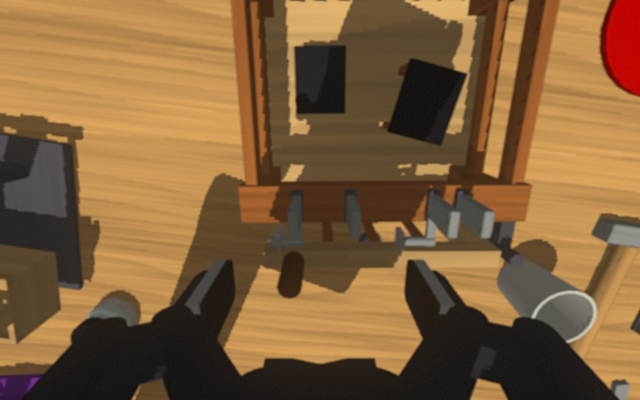

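The hinge catch is closed, its tab tops at (452,222) and (486,222). The free catch's tops are near (295,222) and (357,224) and the knob top near (289,288), all within 3 px of prediction. I'll squeeze the free-end catch.

Request:
{"fn": "drive_tool", "kwargs": {"increments": [[10,0,0.3,3,0,0,0],[10,0,0.3,6,0,0,0],[10,0,0.3,8,0,0,0],[10,0,0.3,8.9,0,0,0],[10,0,0.3,8.9,0,0,0],[255,0,0.3,8.9,0,0,0],[255,0,0.3,8.9,0,0,0],[255,0,0.3,8.9,0,0,0],[255,0,0.3,8.9,0,0,0],[255,0,0.3,8.9,0,0,0],[255,0,0.3,8.9,0,0,0],[255,0,0.3,8.9,0,0,0],[255,0,0.3,8.9,0,0,0]], "force": 40}}

```text
t: 14.05
tcp_pos: [0.6682, -0.0695, 0.1454]
tool_rot: [0.998, 0.056, 0.001, -0.003]
force: [-1.0, 11.8, 9.0]
finger_gap: 0.328
```

Request:
{"fn": "drive_tool", "kwargs": {"increments": [[10,0,0,0,0,0,0],[10,0,0,0,0,0,0],[10,0,0,0,0,0,0],[10,0,0,0,0,0,0],[10,0,0,0,0,0,0],[10,0,0,-3,0,0,0],[10,0,0,-7,0,0,0],[10,0,0,-9,0,0,0],[10,-4.4,-2.5,-9,0,0,0],[10,-4.4,-2.5,-9,0,0,0],[10,-4.4,-2.5,-9,0,0,0]]}}

```text
t: 15.15
tcp_pos: [0.6195, -0.0537, 0.2325]
tool_rot: [0.998, 0.056, -0.001, -0.0]
force: [0.9, -0.5, 1.6]
finger_gap: 0.96
```

```bash
python3 - <<'E'
from h import *
s=manip.sense();print(s['t'],s['tcp_pos'],s['force'],s['finger_gap'])
go(pen(0,.075,.151),PY)
for f in np.arange(0,1.26,.1): 
    k=pen(-.175*np.sin(f),-.1+.175*np.cos(f),0)-pen(0,.075,0)
    d=(R.from_euler('z',PY)*R.from_euler('x',np.pi)).inv().apply(k)*100;print(round(f,2),np.round(d,2))
E
```

```text
15.15 [ 0.61949882 -0.05369061  0.23252673] [ 0.90511864 -0.47234394  1.5751384 ] 0.9595054334831751
shift cm [ 0.16 -0.3   8.15] turn [-0.001  0.002  0.   ]
0.0 [-0.  0.  0.]
0.1 [-1.75  0.09  0.  ]
0.2 [-3.48  0.35  0.  ]
0.3 [-5.17  0.78  0.  ]
0.4 [-6.81  1.38  0.  ]
0.5 [-8.39  2.14  0.  ]
0.6 [-9.88  3.06  0.  ]
0.7 [-11.27   4.12   0.  ]
0.8 [-12.55   5.31   0.  ]
0.9 [-13.71   6.62   0.  ]
1.0 [-14.73   8.04   0.  ]
1.1 [-15.6    9.56   0.  ]
1.2 [-16.31  11.16   0.  ]
```

Request:
{"fn": "drive_tool", "kwargs": {"increments": [[10,0.2,-0.3,3,0,0,0],[10,0.2,-0.3,6,0,0,0],[10,0.2,-0.3,7.5,0,0,0],[10,0.2,-0.3,8.1,0,0,0],[10,0.2,-0.3,8.1,0,0,0],[255,0.2,-0.3,8.1,0,0,0],[255,0.2,-0.3,8.1,0,0,0],[255,0.2,-0.3,8.1,0,0,0],[255,0.2,-0.3,8.1,0,0,0],[255,0.2,-0.3,8.1,0,0,0],[255,0.2,-0.3,8.1,0,0,0],[255,0.2,-0.3,8.1,0,0,0],[255,0.2,-0.3,8.1,0,0,0],[255,0.2,-0.3,8.1,0,0,0]], "force": 80}}

```text
t: 16.55
tcp_pos: [0.6232, -0.0498, 0.1528]
tool_rot: [0.998, 0.056, 0.001, -0.001]
force: [-1.3, 4.6, 6.3]
finger_gap: 0.184
```

Gripped, the gap matches an 18 mm knob. I'll start the swing.

Request:
{"fn": "drive_tool", "kwargs": {"increments": [[255,-0.9,0,0,0,0,0],[255,-1.75,0.1,0,0,0,0],[255,-2.6,0.2,0,0,0,0],[255,-3.5,0.35,0,0,0,0],[255,-4.3,0.55,0,0,0,0],[255,-5.2,0.8,0,0,0,0]]}}

```text
t: 17.15
tcp_pos: [0.5723, -0.0639, 0.1528]
tool_rot: [0.998, 0.056, 0.001, -0.001]
force: [-0.1, 4.0, 5.5]
finger_gap: 0.189
```

Request:
{"fn": "drive_tool", "kwargs": {"increments": [[255,-0.8,0.3,0,0,0,0],[255,-1.6,0.6,0,0,0,0],[255,-2.4,0.95,0,0,0,0],[255,-3.2,1.3,0,0,0,0],[255,-3.95,1.8,0,0,0,0],[255,-4.7,2.3,0,0,0,0],[255,-5.4,2.8,0,0,0,0],[255,-6.1,3.3,0,0,0,0],[255,-6.7,3.9,0,0,0,0],[255,-7.35,4.5,0,0,0,0],[255,-7.9,5.15,0,0,0,0],[255,-8.5,5.8,0,0,0,0]]}}

```text
t: 18.35
tcp_pos: [0.4948, -0.1323, 0.1528]
tool_rot: [0.998, 0.056, 0.001, 0.0]
force: [1.8, 2.2, 4.8]
finger_gap: 0.186
```

Request:
{"fn": "drive_tool", "kwargs": {"increments": [[255,-0.5,0.7,0,0,0,0],[255,-1,1.4,0,0,0,0],[255,-1.5,2.2,0,0,0,0],[255,-1.9,3,0,0,0,0],[255,-2.3,3.7,0,0,0,0],[255,-2.65,4.55,0,0,0,0],[255,-2.65,4.55,0,0,0,0],[255,-2.65,4.55,0,0,0,0],[255,-2.65,4.55,0,0,0,0]]}}

```text
t: 19.25
tcp_pos: [0.4743, -0.1812, 0.1527]
tool_rot: [0.998, 0.056, 0.002, 0.001]
force: [2.5, 1.9, 6.7]
finger_gap: 0.19
```

```bash
python3 - <<'E'
from h import *
s=manip.sense();print(s['t'],s['tcp_pos'],s['force'],s['finger_gap'])
d=R.from_euler('z',-PY).apply(np.array(s['tcp_pos'])-pen(0,-.1,0));print('angle',np.arctan2(-d[0],d[1]),'r',np.hypot(*d[:2]))
a=manip.snapshot('scene');b=manip.snapshot('top')
cv2.imwrite('pics/f.png',np.vstack([cv2.resize(a[150:350,80:500],(640,305)),cv2.resize(b[90:250,180:460],(490,280)).copy() if 0 else cv2.resize(b[90:250,150:470],(640,290))])[:,:,::-1])
E
```

```text
19.25 [ 0.47433608 -0.18123281  0.15273835] [2.54005673 1.85155584 6.6540863 ] 0.18957490292811727
angle 1.204303397579556 r 0.1713598368015964
```

View pics/f.png

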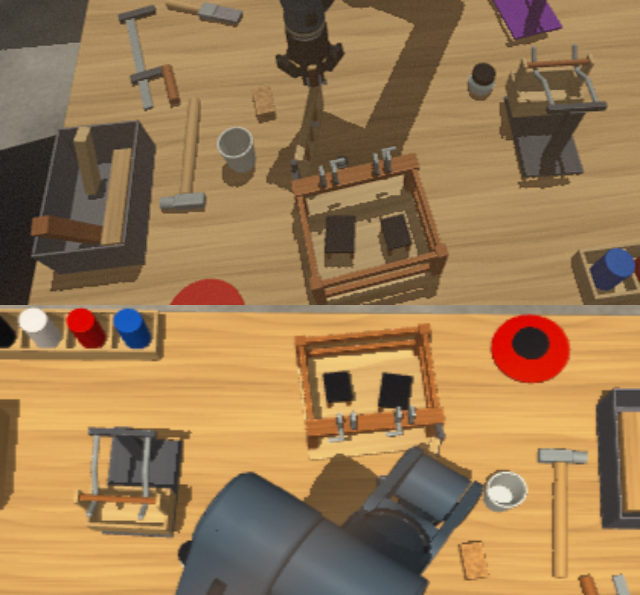

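The gate stands open at 1.20 rad, gripped at the knob. Both catches are closed and the caddy hangs on the grey hook, with everything else in place. Handing in.

```bash
python3 -c "
from station import manip
manip.sign_off()"
```

```text
the job is handed in; nothing more can be done
```

The job is done and handed in at about 19.4 s of the 59 s allowed; the sign-off gives no verdict.

- **Caddy:** It hangs by its bar across both prongs of the grey hook, and I let go of it. The last scene and top pictures show it still there.
- **Catches:** I squeezed the hinge-side catch first, then the free-end one. At each, the fingers stopped at about 28–30 mm, which matches the 30 mm of a full squeeze. The pictures show both closed.
- **Gate:** It went past the detent and stands at about 1.20 rad, with the knob still gripped at 80 N. The measured grip radius was 171 mm against the nominal 175 mm. That is within the error of my pen position.
- **Forces and surroundings:** The largest force component I saw was about 12 N, while squeezing the free-end catch slightly off centre. The stools, jar, cup, hammer, cork block and purple hook looked unmoved.

No check failed. The only correction needed was to the pen's position, about 4 mm in x after the close-up look.

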